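# Fit the divider into the keeping case

### The arm

A 7-joint arm with a two-finger parallel gripper is mounted at the origin on the work surface. World frame = base frame: x ahead of the robot, y to its left, z up, the work surface at z = 0. Lengths are in m, angles in degrees, forces in N, time in s.
With the tool pointing down it reaches from about 0.425 to 0.825 m from the base axis. Payload 3.6 kg.
Tool frame: the origin (TCP) lies at the very end of the fingers, on their centre line; the grasp point (between the pads) lies 19 mm behind it; y points along the fingers, x is the direction in which the jaws open and shut, and the axes are right-handed (so a half turn about y gives the same grasp; the last joint's range is limited). The gripper opens to 85 mm and grips with 20 to 120 N. Pads are 22 mm wide; open, the fingers measure 114 mm over their backs; the gripper's body (76 mm by 85 mm) begins 54 mm behind the grasp point. The pads swing forward as they close: fully open they stand 13 mm farther back than shut.
Start: joints at [-64.773, 35.231, -0.722, 81.555, 0.464, 63.22, -2.315], TCP at [0.292, 0.58, 0.231] pointing down, gripper open.
Joint ranges: [-178.69, 178.69], [-17.37, 117.87], [-77.05, 75.6], [15.02, 138.74], [-78.02, 258.01], [0.78, 113.62], [-162.83, 162.83]. Speed limits (degrees/s): [159.86, 159.86, 180, 180, 180, 180, 180].

### API

Orientations are given as a 3x3 rotation matrix whose columns are the frame's x, y, z axes.
In Python, from cell import * gives the robot as it stands.
- The arm moves only by the tool drive_tool, never from a script. Its arguments are lists of equal length, an entry for each row: "dr": the turn, a rotation vector about the tool's x, y, z in degrees, a list of three; "travel": the shift along the tool's x, y, z in cm, a list of three; "fingers": the opening in per cent of the stroke, from 0 (shut) to 100 (fully open). In form: {"dr": [[wx, wy, wz], ...], "travel": [[dx, dy, dz], ...], "fingers": [fingers, ...]}. A call has 1 to 12 rows; each row is the pose to reach, as a shift and turn from the pose commanded when the call began, along the tool's axes at that moment; what a row does not reach only later rows make up. A row lasts 1/10 s, in which the tool goes at most 50 mm and 8.59 degrees, less where a joint would pass 70% of its speed; a pose out of reach is approached as far as the arm can. A call with a gripper value outside its range is refused whole. The fingers move at their own pace and stop on an object; "force" is the grip in N (left out, the last holds). Time passes only in rows, so rows that repeat a pose let the fingers close. It gives the time, the measured TCP pose, the force and the opening at its end, in the units of the state.
- sense(): the state, without advancing time (a new reading comes with each control period).
- read_camera(name): name is "side" or "top" or "wrist"; returns a dict with "frame" (480x640x3 uint8, blue, green, red), "range_z" (480x640 float32, m along the optical axis (not along the pixel's ray), 0 where there is no reading), "fx", "fy", "cx", "cy" (pixels), "rvec" (rotation vector, rad) and "tvec" (3), from world to camera coordinates, as OpenCV has them. Camera axes: x right, y down, z forward; pixel columns grow to the right and rows downward; lengths in m; the calibration is good to about 2 mm. A picture is of the moment at which its call begins.
- finish_job(): hands the job in, once; it reports no verdict.
The state is a dict: "time": time; "joint_positions": joint angles; "qd": joint speeds; "tau": joint torques, N m; "eef_pos": TCP position; "tcp_rot": TCP orientation; "force": force on the tool from outside, world axes, zero at the start; "wrist_torque": the same for the moment, N m; "width": finger opening in m.
Only numpy, scipy, OpenCV 4.12 (cv2) and the standard library are available. Lean on these libraries where they do the work, as an engineer would, in place of code of your own. Each camera call takes 0.05 s, during which the arm holds its last target. There are 200 camera calls.

### The job

At this insect-market stall, draw the wide metal divider panel out of the leaning wooden rack and slide it, wooden grip up, down into the pair of facing slots in the plywood keeping case, lowering it in the gripper until it stands fully home on the bottom, then let go. The slotted guide inside the case can be slid along, so feel or look for where its slots are; do not drop the panel in or ram it. Leave the short panel, the two tins and the clay pot where they are.

Things in the scene. Friction and masses are not known exactly. Their poses are not given: they have to be found in the camera images.
- divider: Wide loose divider panel, about 0.16 kg: aluminium plate 5 mm thick (x), 120 mm wide (y), 85 mm tall (z); on its top edge a centred light-wood grip 14 mm thick (x), 50 mm wide (y), spanning 85 to 125 mm above the lower edge. Origin: middle of the lower edge; z up through the grip. Starts in one of the rack's two slots, leaning with it. Front and back alike.
- short_panel: Short panel, loose: like the divider in all but width, 80 mm instead of 120. Same origin and axes. Stands in the rack's other slot and must stay there. Bystander.
- rack: Fixed dark-wood rack: base 12 mm thick, two slots across it (along y), 8 mm wide, each between two leaning boards 100 mm wide, 8 mm thick. Slots meet the base at x = -40 and +40 mm, lean 0.35 rad from vertical towards -x (to the robot at yaw 0), 52 mm deep along the lean. Board tops 66 mm above the table. Origin: on the table, midway between the slots; z up.
- case: Fixed open plywood keeping case, 200 (x) x 153 (y) mm, walls 60 mm high. In it lies a white plastic U-shaped guide: 4 mm bottom plate (top 10 mm above the table) and two rails 150 mm long (x), flat tops 70 mm above the table, inner faces at y = -52 and +52 mm. The guide takes about 45 N to slide along x. Origin: on the table under the case's middle; z up.
- case_mid (a point): Fixed point of the case: its middle, at rail-top height (70 mm above the table). Near it, half way along each rail, is an upright slot 8 mm wide (x), open to the top and inside, out to y = 62.5 mm and down to the bottom plate; the two face each other and take the divider, width along y. They stand together anywhere from -12 to +12 mm of this point along the case's x; where is not reported.
- tin_near: Loose white tin with steel lid, 71 mm across, 45 mm high; origin at the middle of its underside. Bystander.
- tin_far: Loose white tin with steel lid, 71 mm across, 45 mm high; origin at the middle of its underside. Bystander.
- clay_pot: Loose grey clay pot with terracotta lid, 99 mm across, 62 mm high; origin at the middle of its underside. Bystander.
Not all that is in view belongs to the job. There is more than one size of the case; the job needs the larger.

How it is judged:
By the outcome, as a careful person would: the job done as asked, in the order asked, and still so for the second after the job is handed in, with the robot touching nothing.
It also fails if it takes over 58 s, if anything falls off the work surface, if the arm or the gripper's body presses on something with over 40 N, if the wrist force passes 120 N, or if a joint passes its speed limit or range.

## Working session

There is one attempt and no reset: what is moved stays moved. The work goes in short steps, Python scripts to look and compute and a tool call to move; the robot and the scene stay as the last step left them, time stands still between calls to the robot, and variables do not carry over. Pictures are saved under pics/ and viewed, about 8 in all and at most 12, crops included, and the job is handed in when it is done.

Besides the shell and the picture viewer there is one more tool, called after "Emit:" as name(argument=value, ...) on one line, values as JSON. drive_tool: Moves the arm, as the interface text tells. Its arguments: {"type":"object","properties":{"dr":{"type":"array","items":{"type":"array","items":{"type":"number"}}},"travel":{"type":"array","items":{"type":"array","items":{"type":"number"}}},"fingers":{"type":"array","items":{"type":"number"}},"force":{"type":"number"}},"required":["dr","travel","fingers"]}

```bash
ls; mkdir -p pics; cat > h.py <<'E'
from cell import *
import numpy as np, cv2
def grab(n):
    c=read_camera(n); np.savez(f'pics/{n}.npz',**c); return c
def world(c):
    v,u=np.mgrid[0:480,0:640]; z=c['range_z']
    P=np.stack([(u-c['cx'])/c['fx']*z,(v-c['cy'])/c['fy']*z,z],-1)
    R=cv2.Rodrigues(np.array(c['rvec'],float))[0]
    W=(P-np.array(c['tvec'],float).ravel())@R
    W[z==0]=np.nan
    return W
def st():
    s=sense(); np.set_printoptions(precision=4,suppress=True)
    for k in('time','joint_positions','eef_pos','tcp_rot','force','wrist_torque','width'): print(k,np.array(s[k]).tolist() if k=='tcp_rot' else np.array(s[k]))
    return s
E
python3 - <<'E'
from h import *
st()
for n in('side','top'):
    c=grab(n); cv2.imwrite(f'pics/{n}1.png',c['frame']); print(n,c['fx'],c['cx'],c['cy'],c['rvec'],c['tvec'])
E
```

```text
pics
time 0.0
joint_positions [-64.7703  35.2909  -0.7245  81.6441   0.4622  63.2201  -2.3152]
eef_pos [0.2922 0.5798 0.2301]
tcp_rot [[0.4500050699869539, -0.0012002212447470553, -0.893025193628377], [0.8930220492268467, -0.00236982673119077, 0.45000667052383525], [-0.002656422541728025, -0.9999964716888894, 5.389991483165551e-06]]
force [ 0.1761 -0.4624  0.1414]
wrist_torque [-0.0237 -0.0291  0.015 ]
width 0.08537185190764764
side 583.5169696956971 325.1617044703542 234.43149870729795 [ 0.7635 -2.6437  1.0245] [0.4417 0.2652 1.5047]
top 439.93835557639727 316.10305352717177 244.54862997425886 [ 2.1414 -2.1676  0.1599] [-0.0007  0.5379  1.0014]
```

View pics/top1.png

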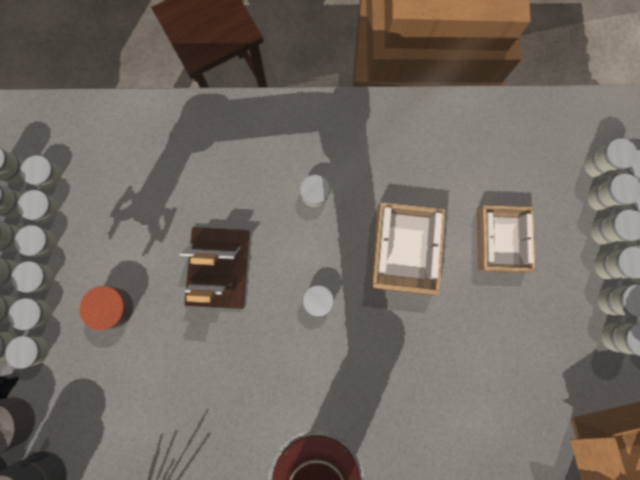

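View pics/side1.png

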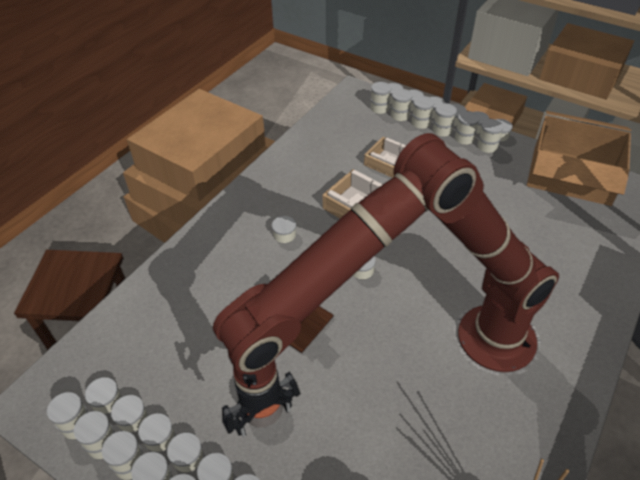

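Top view: the rack is at (217,268). Its upper slot plate spans about 181–240 at row 253 and its lower one about 187–225 at row 291. The larger case is at (410,249), the smaller at (508,239). The tins are at (313,190) and (318,300), and the pot at (102,307). The upper plate looks wider, so I'll measure it and confirm with a crop.

```bash
python3 - <<'E'
import numpy as np,cv2
from h import world
c=dict(np.load('pics/top.npz')); f=c['frame']; W=world(c); np.set_printoptions(precision=3,suppress=True)
a=cv2.resize(f[215:320,165:265],None,fx=4,fy=4,interpolation=cv2.INTER_CUBIC); b=cv2.resize(f[195:300,365:455],None,fx=4,fy=4,interpolation=cv2.INTER_CUBIC)
cv2.imwrite('pics/crop1.png',np.hstack([a,b]))
for n,(u,v) in dict(tin1=(313,190),tin2=(318,300),pot=(102,307),gripA=(202,262),gripB=(198,299),plA_l=(185,254),plA_r=(235,254),plB_l=(190,290),plB_r=(222,290),caseTL=(381,206),caseTR=(442,211),caseBL=(376,288),caseBR=(438,293),floor=(408,245)).items(): print(n,W[v,u])
Z=W[...,2]
for r0,r1,c0,c1,lo,hi in[(195,300,365,455,.064,.08),(195,300,365,455,.05,.064)]:
    m=np.zeros(Z.shape,bool); m[r0:r1,c0:c1]=True; m&=(Z>lo)&(Z<hi)
    P=W[m][:,:2].astype(np.float32); print(m.sum(),cv2.minAreaRect(P),np.median(Z[m]))
m=np.zeros(Z.shape,bool); m[215:320,165:265]=True
for lo,hi in[(.056,.072),(.085,.2)]:
    k=(m&(Z>lo)&(Z<hi)).astype(np.uint8); n,l,s,ce=cv2.connectedComponentsWithStats(k)
    for i in range(1,n):
        if s[i,4]>20: P=W[l==i]; print(lo,s[i],P.mean(0),P.min(0),P.max(0),cv2.minAreaRect(P[:,:2].astype(np.float32)))
E
```

```text
tin1 [ 0.668 -0.001  0.045]
tin2 [ 0.408 -0.01   0.042]
pot [0.398 0.477 0.06 ]
gripA [0.49  0.238 0.129]
gripB [0.412 0.245 0.127]
plA_l [0.513 0.286 0.09 ]
plA_r [0.513 0.177 0.075]
plB_l [0.433 0.272 0.093]
plB_r [0.432 0.203 0.084]
caseTL [ 0.624 -0.16   0.059]
caseTR [ 0.61  -0.302  0.06 ]
caseBL [ 0.434 -0.147  0.027]
caseBR [ 0.42  -0.284  0.06 ]
floor [ 0.537 -0.23   0.014]
903 ((0.5256032943725586, -0.22105807065963745), (0.14536985754966736, 0.19693773984909058), 83.76704406738281) 0.07015415072392153
1307 ((0.525728166103363, -0.22286741435527802), (0.1540287882089615, 0.2006022036075592), 82.79821014404297) 0.059902427096694896
0.056 [184 244  53  11 319] [0.527 0.229 0.065] [0.515 0.177 0.056] [0.54  0.293 0.072] ((0.527821958065033, 0.23467043042182922), (0.11733398586511612, 0.019031034782528877), 86.26522064208984)
0.056 [188 279  46  14 357] [0.447 0.231 0.064] [0.428 0.183 0.056] [0.459 0.282 0.072] ((0.4449348449707031, 0.23317471146583557), (0.09863042086362839, 0.027054766193032265), 83.93058776855469)
0.085 [180 252  55  13 372] [0.502 0.235 0.113] [0.486 0.177 0.085] [0.518 0.297 0.134] ((0.5003829002380371, 0.23741798102855682), (0.11932791769504547, 0.02758345752954483), 86.49939727783203)
0.085 [185 288  38  15 360] [0.421 0.241 0.116] [0.406 0.203 0.085] [0.437 0.283 0.134] ((0.4206113815307617, 0.24331963062286377), (0.07973608374595642, 0.027644308283925056), 85.32691192626953)
```

View pics/crop1.png

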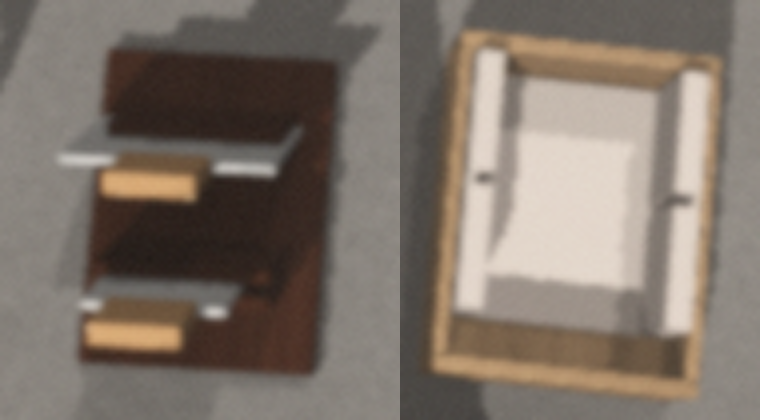

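The crop confirms it. The upper plate is 119 mm wide, so it is the divider. The lower one is 80 mm wide and is the short panel. In the case, the slots show at crop (485,178) and (680,200). Next I'll fit these poses more tightly.

```bash
cat > fit.py <<'E'
import numpy as np,cv2
from h import world
c=dict(np.load('pics/top.npz')); f=c['frame'].astype(int); W=world(c); np.set_printoptions(precision=4,suppress=True)
Z=W[...,2]; hsv=cv2.cvtColor(c['frame'],cv2.COLOR_BGR2HSV)
def ray(u,v,z):
    R=cv2.Rodrigues(c['rvec'].astype(float))[0]; t=c['tvec'].astype(float).ravel()
    C=-R.T@t; d=R.T@np.array([(u-c['cx'])/c['fx'],(v-c['cy'])/c['fy'],1]); return C+d*(z-C[2])/d[2]
box=np.zeros(Z.shape,bool); box[244:275,175:250]=True
g=box&(hsv[...,1]>100)&(hsv[...,2]>130)&(Z>.11); P=W[g]; print('grip top',g.sum(),P.mean(0),cv2.minAreaRect(P[:,:2].astype(np.float32)))
# plate +x face plus edges
p=box&(hsv[...,1]<60)&(Z>.06)&(Z<.12)
P=W[p]; 
br=p&(hsv[...,2]>150)
for nm,k in(('bright top edge',br),('face',p&(hsv[...,2]<150))):
    Q=W[k]; 
    if len(Q)<10: continue
    m=Q.mean(0); u,s,vt=np.linalg.svd(Q-m); print(nm,len(Q),m,s/np.sqrt(len(Q)),vt, Q.min(0),Q.max(0))
print('slots',ray(386.25,239.5,.07),ray(435,245,.07))
d=ray(386.25,239.5,.07)-ray(435,245,.07); print('yaw',np.degrees(np.arctan2(d[1],d[0]))-90)
# case: outer wall corners from wood mask
m=np.zeros(Z.shape,np.uint8); m[195:300,365:455]=255; m[(Z<.05)]=0
print('pot/rack base')
cc=np.zeros(Z.shape,bool); cc[195:300,365:455]=True; cc&=(Z>.066)&(Z<.075)
for s in(1,-1):
    k=cc.copy(); k[:,:410]&=s>0; k[:,410:]&=s<0
    Q=W[k][:,:2]; r=cv2.minAreaRect(Q.astype(np.float32)); l=cv2.fitLine(Q.astype(np.float32),cv2.DIST_L2,0,.01,.01).ravel(); print('rail',r,Q.mean(0),np.degrees(np.arctan2(l[1],l[0])))
rb=np.zeros(Z.shape,bool); rb[220:315,180:255]=True; rb&=(Z>.006)
Q=W[rb][:,:2].astype(np.float32); print('rack',cv2.minAreaRect(Q))
rb&=(Z<.02);Q=W[rb][:,:2].astype(np.float32); print('rackbase',cv2.minAreaRect(Q))
E
python3 fit.py
```

```text
grip top 155 [0.4938 0.2381 0.1283] ((0.49413231015205383, 0.23791827261447906), (0.0487985834479332, 0.014559363014996052), 84.9862060546875)
bright top edge 61 [0.5092 0.2433 0.0916] [0.0454 0.0017 0.0014] [[-0.0694 -0.9976  0.006 ]
 [-0.1739  0.018   0.9846]
 [ 0.9823 -0.0673  0.1747]] [0.5045 0.1804 0.0874] [0.5152 0.2966 0.095 ]
face 255 [0.5186 0.2319 0.074 ] [0.0369 0.011  0.0019] [[-0.0937 -0.9949  0.0369]
 [ 0.4364 -0.0743 -0.8967]
 [-0.8948  0.068  -0.4412]] [0.5021 0.1766 0.06  ] [0.5364 0.2966 0.1154]
slots [ 0.5431 -0.1679  0.07  ] [ 0.5291 -0.2793  0.07  ]
yaw -7.168760773505809
pot/rack base
rail ((0.5447224974632263, -0.16508325934410095), (0.016256384551525116, 0.14973938465118408), 83.28026580810547) [ 0.5438 -0.1648] -7.1469774
rail ((0.530232310295105, -0.28342291712760925), (0.016797207295894623, 0.15015245974063873), 83.31085968017578) [ 0.5288 -0.283 ] -7.237699
rack ((0.4939631223678589, 0.2330358326435089), (0.15622590482234955, 0.21184152364730835), 89.84496307373047)
rackbase ((0.4939631223678589, 0.2330358326435089), (0.15622590482234955, 0.21184152364730835), 89.84496307373047)
```

```bash
cat >> h.py <<'E'
from scipy.spatial.transform import Rotation as Ro
import json,os
def cmd():
    if os.path.exists('cmd.json'): d=json.load(open('cmd.json')); return np.array(d['p']),np.array(d['R'])
    s=sense(); R=np.array(s['tcp_rot']); return np.array([.292,.58,.231]),R
def save(dr,tr):   # record last row of a move
    p,R=cmd(); p2=p+R@np.array(tr)/100; R2=R@Ro.from_rotvec(dr,degrees=True).as_matrix()
    json.dump(dict(p=p2.tolist(),R=R2.tolist()),open('cmd.json','w'))
    s=sense(); a=np.array(s['eef_pos'])-p2; e=Ro.from_matrix(R2.T@np.array(s['tcp_rot'])).as_rotvec(degrees=True); print('err mm',a*1000,'deg',e)
def plan(p2,R2):
    p,R=cmd(); print('dr',Ro.from_matrix(R.T@R2).as_rotvec(degrees=True).round(2),'travel cm',(R.T@(np.array(p2)-p)*100).round(2))
def tool(yaw,lean):  # plate frame -> tool rot
    P=(Ro.from_euler('z',yaw,degrees=True)*Ro.from_euler('y',-lean,degrees=True)).as_matrix()
    return np.column_stack([P[:,0],-P[:,2],P[:,1]]),P
E
python3 - <<'E'
from h import *
np.set_printoptions(precision=4,suppress=True)
R,P=tool(-4,21); top=np.array([.4939,.238,.1285]); u=P[:,2]
plan(top-.035*u+.10*u,R); print(top-.035*u, R)
E
```

```text
dr [-12.24  66.49 -18.64] travel cm [-22.35   4.24 -31.27]
[0.5064 0.2371 0.0958] [[ 0.9313  0.3575  0.0698]
 [-0.0651 -0.025   0.9976]
 [ 0.3584 -0.9336  0.    ]]
```

Emit:
drive_tool(dr=[[-12.2, 66.5, -18.6], [-12.2, 66.5, -18.6], [-12.2, 66.5, -18.6], [-12.2, 66.5, -18.6], [-12.2, 66.5, -18.6], [-12.2, 66.5, -18.6], [-12.2, 66.5, -18.6], [-12.2, 66.5, -18.6], [-12.2, 66.5, -18.6], [-12.2, 66.5, -18.6], [-12.2, 66.5, -18.6], [-12.2, 66.5, -18.6]], travel=[[-22.4, 4.2, -31.3], [-22.4, 4.2, -31.3], [-22.4, 4.2, -31.3], [-22.4, 4.2, -31.3], [-22.4, 4.2, -31.3], [-22.4, 4.2, -31.3], [-22.4, 4.2, -31.3], [-22.4, 4.2, -31.3], [-22.4, 4.2, -31.3], [-22.4, 4.2, -31.3], [-22.4, 4.2, -31.3], [-22.4, 4.2, -31.3]], fingers=[60, 60, 60, 60, 60, 60, 60, 60, 60, 60, 60, 60], force=60)

```text
time: 1.3
eef_pos: [0.4709, 0.2414, 0.1894]
tcp_rot: [[0.932, 0.358, 0.066], [-0.063, -0.021, 0.998], [0.358, -0.934, 0.003]]
force: [0.9, -0.1, 0.6]
width: 0.051
```

```bash
python3 - <<'E'
from h import *
st(); save([-12.2,66.5,-18.6],[-22.4,4.2,-31.3])
c=grab('wrist'); cv2.imwrite('pics/w1.png',c['frame']); print(c['fx'],c['rvec'],c['tvec'])
W=world(c); Z=W[...,2]; hsv=cv2.cvtColor(c['frame'],cv2.COLOR_BGR2HSV)
g=(Z>.115)&(Z<.14)&(W[...,0]>.47)&(W[...,0]<.52)&(abs(W[...,1]-.238)<.04)
P=W[g]; print(g.sum(),P.mean(0),P.min(0),P.max(0))
E
```

```text
time 1.3
joint_positions [-58.3485  24.0457  29.201  120.0851   2.1848  21.5063 -38.7915]
eef_pos [0.4709 0.2414 0.1894]
tcp_rot [[0.9315064576441786, 0.3576284423247925, 0.06631452787690327], [-0.06303601147524959, -0.020831047452859602, 0.9977938307683148], [0.35822085453597785, -0.9336316000984325, 0.0031392153724303963]]
force [ 0.9423 -0.0578  0.6044]
wrist_torque [-0.0443  0.3607  0.0151]
width 0.051022678757652144
err mm [393.3415 -39.5657  78.8254] deg [ 12.2 -66.5  18.6]
343.85686819709696 [-2.8222  0.1643 -0.5099] [-0.4914  0.2851  0.2387]
1698 [0.4932 0.2397 0.1272] [0.4851 0.2128 0.1151] [0.5056 0.2629 0.131 ]
```

View pics/w1.png

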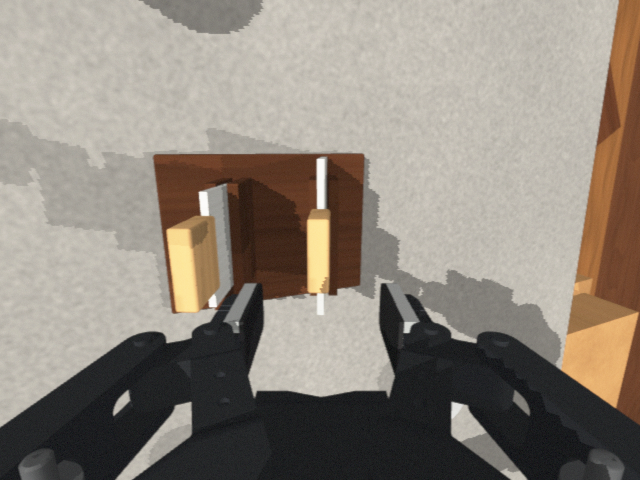

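The picture shows the divider grip at (319,250), centred between the fingers and seen edge-on. The short panel's grip is at (192,262), clear on the left. I'll fix the command record and then approach.

```bash
python3 - <<'E'
from h import *
np.set_printoptions(precision=4,suppress=True)
R0=np.array([[.450005,-.0012,-.893025],[.893022,-.00237,.450007],[-.002656,-.9999965,0]])
json.dump(dict(p=[.292,.58,.231],R=R0.tolist()),open('cmd.json','w'))
save([-12.2,66.5,-18.6],[-22.4,4.2,-31.3])
s=sense();R=np.array(s['tcp_rot']); top=np.array([.4938,.238,.128])
print('top in tool mm',R.T@(top-s['eef_pos'])*1000)
E
```

```text
err mm [ 0.3058  2.0593 -0.2163] deg [ 0.2263 -0.0996 -0.0512]
top in tool mm [-0.5276 65.534  -1.7218]
```

Emit:
drive_tool(dr=[[0, 0, 0], [0, 0, 0], [0, 0, 0], [0, 0, 0], [0, 0, 0], [0, 0, 0], [0, 0, 0], [0, 0, 0], [0, 0, 0], [0, 0, 0], [0, 0, 0], [0, 0, 0]], travel=[[0, 3, -0.2], [0, 6, -0.2], [0, 8, -0.2], [0, 9.5, -0.2], [0, 10, -0.2], [0, 10, -0.2], [0, 10, -0.2], [0, 10, -0.2], [0, 10, -0.2], [0, 10, -0.2], [0, 10, -0.2], [0, 10, -0.2]], fingers=[60, 60, 60, 60, 60, 60, 10, 10, 10, 10, 10, 10], force=70)

```text
time: 2.55
eef_pos: [0.5075, 0.2358, 0.0972]
tcp_rot: [[0.93, 0.36, 0.07], [-0.066, -0.021, 0.998], [0.36, -0.933, 0.004]]
force: [-1.0, 0.1, 6.4]
width: 0.0132
```

```bash
python3 - <<'E'
from h import *
st(); save([0,0,0],[0,10,-.2])
E
```

```text
time 2.55
joint_positions [-48.9181  34.8308  21.9757 121.1406  -1.041    8.6387 -35.514 ]
eef_pos [0.5075 0.2358 0.0972]
tcp_rot [[0.9304656561519286, 0.35971361048165035, 0.0695685356753785], [-0.06639570351716362, -0.021184782421847022, 0.9975684515601924], [0.36031274370499566, -0.9328222357062437, 0.004171725756048536]]
force [-0.9864  0.0562  6.446 ]
wrist_torque [-0.0733  0.1502 -0.0532]
width 0.013220107076992775
err mm [1.3298 1.3126 0.9534] deg [ 0.233   0.0676 -0.18  ]
```

Emit:
drive_tool(dr=[[0, 0, 0], [0, 0, 0], [0, 0, 0], [0, 0, 0], [0, 0, 0], [0, 0, 0], [0, 0, 0], [0, 0, 0], [0, 0, 0]], travel=[[0, -0.5, 0], [0, -1.5, 0], [0, -2.5, 0], [0, -3.5, 0], [0, -5, 0], [0, -6.5, 0], [0, -8, 0], [0, -10, 0], [0, -10, 0]], fingers=[0, 0, 0, 0, 0, 0, 0, 0, 0])

```text
time: 3.45
eef_pos: [0.4705, 0.2383, 0.1913]
tcp_rot: [[0.931, 0.359, 0.069], [-0.066, -0.02, 0.998], [0.359, -0.933, 0.005]]
force: [0.3, 0.1, -2.3]
width: 0.0131
```

```bash
python3 - <<'E'
from h import *
st(); save([0,0,0],[0,-10,0])
np.set_printoptions(precision=4,suppress=True)
R,P=tool(-7.1,0); y=P[:,1]
plan([.530,-.10,.26],R); plan([.537,-.224,.23],R)
E
```

```text
time 3.45
joint_positions [-58.5142  23.74    29.7398 120.3437   1.7186  21.4379 -38.1741]
eef_pos [0.4705 0.2383 0.1913]
tcp_rot [[0.9308177574200756, 0.35894780066922766, 0.06880972944421286], [-0.06610393611738523, -0.019821708435754568, 0.9976158426491013], [0.35945593902625966, -0.9331471353808104, 0.00527746429051091]]
force [ 0.2977  0.0991 -2.2916]
wrist_torque [0.0626 0.5791 0.0124]
width 0.01306104888863058
err mm [-0.0612  1.2716  1.6729] deg [ 0.3077  0.0495 -0.1274]
dr [-0.56  3.06 20.93] travel cm [ 10.26  -3.61 -33.2 ]
dr [-0.56  3.06 20.93] travel cm [ 10.65  -0.25 -45.52]
```

Emit:
drive_tool(dr=[[0, 0, 0], [0, 0, 2], [-0.1, 0.5, 5], [-0.3, 1.2, 9], [-0.4, 2, 13], [-0.5, 2.6, 17], [-0.6, 3.1, 20.9], [-0.6, 3.1, 20.9], [-0.6, 3.1, 20.9], [-0.6, 3.1, 20.9], [-0.6, 3.1, 20.9], [-0.6, 3.1, 20.9]], travel=[[0.5, -2, -1], [2, -4, -4], [4, -4.5, -8], [6, -4.5, -12.5], [7.5, -4.2, -17], [8.5, -4, -21.5], [9.5, -3.8, -26], [10.2, -3.5, -30.5], [10.4, -2.5, -35], [10.6, -1.5, -39.5], [10.6, -0.5, -43.5], [10.6, -0.2, -45.5]], fingers=[0, 0, 0, 0, 0, 0, 0, 0, 0, 0, 0, 0])

```text
time: 4.65
eef_pos: [0.5349, -0.2284, 0.226]
tcp_rot: [[0.991, -0.002, 0.131], [-0.131, -0.0, 0.991], [-0.002, -1.0, -0.001]]
force: [-0.9, -0.7, -2.0]
width: 0.0134
```

```bash
python3 - <<'E'
from h import *
st(); save([-.6,3.1,20.9],[10.6,-.2,-45.5])
c=grab('wrist'); cv2.imwrite('pics/w2.png',c['frame']); c=grab('top'); cv2.imwrite('pics/t2.png',cv2.resize(c['frame'][150:330,330:530],None,fx=3,fy=3,interpolation=cv2.INTER_CUBIC))
E
```

```text
time 4.65
joint_positions [  6.1985  30.8457  23.4976  94.1949 -13.8609  57.9615  26.6326]
eef_pos [ 0.5349 -0.2284  0.226 ]
tcp_rot [[0.9914143423598449, -0.0021275036063906003, 0.13074048910571182], [-0.1307417761542583, -0.0004769642898139834, 0.9914163406324792], [-0.002046883295594134, -0.9999976231139107, -0.0007510228379892097]]
force [-0.8508 -0.7199 -1.9825]
wrist_torque [0.0214 0.0025 0.0228]
width 0.013421427488060049
err mm [-1.8295 -4.6269 -3.3515] deg [-0.0145  0.3627  0.1527]
```

View pics/w2.png

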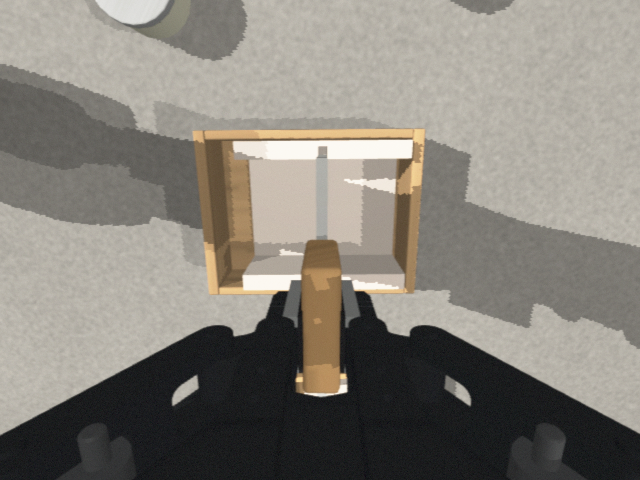

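The wrist view shows the panel's edge strip at (322,200), lined up with the far rail's slot at (322,150). The near rail is partly hidden. I'll measure the offset.

```bash
python3 - <<'E'
from h import *
np.set_printoptions(precision=4,suppress=True)
c=dict(np.load('pics/wrist.npz')); W=world(c); Z=W[...,2]; f=c['frame']; s=sense(); T=np.array(s['tcp_rot']); p=np.array(s['eef_pos'])
L=(W-p)@T  # tool coords
print('gray row150',f[150,308:336].mean(-1).astype(int)); print('z', (Z[150,308:336]*1000).round()); 
for v in(165,190,215,235): print(v,f[v,310:334].mean(-1).astype(int),(L[v,310:334,1]*1000).round())
def pix(u,v,z):
    R=cv2.Rodrigues(c['rvec'].astype(float).ravel())[0]; t=c['tvec'].astype(float).ravel(); C=-R.T@t
    d=R.T@np.array([(u-c['cx'])/c['fx'],(v-c['cy'])/c['fy'],1]); return C+d*(z-C[2])/d[2]
for u in(317.5,322,326.5): print(u,pix(u,150,.07),(pix(u,150,.07)-p)@T*1000)
k=(abs(Z-.07)<.004)
for a,b in((130,170),(250,300)):
    m=np.zeros_like(k);m[a:b,225:415]=True; m&=k; Q=L[m]; r=cv2.minAreaRect(Q[:,[0,2]].astype(np.float32)*1000); print(m.sum(),r)
pl=(abs(L[...,1])<.012)&(abs(L[...,0])<.012)&(L[...,2]>.03); Q=L[pl]; print('plate top',pl.sum(),Q.mean(0)*1000,Q.min(0)*1000,Q.max(0)*1000)
# top camera
c2=dict(np.load('pics/top.npz')); f2=c2['frame']; 
for u in(385,386,387): print(u,f2[230:252,u].mean(-1).astype(int))
E
```

```text
gray row150 [248 247 248 248 247 248 248 248 247 234 187 154 154 156 153 157 156 156
 152 218 246 248 247 247 248 247 247 248]
z [70. 70. 69. 71. 70. 70. 70. 69. 70. 70. 70. 10. 10.  8. 10. 10. 10.  9.
 10. 35. 70. 70. 70. 70. 70. 70. 70. 71.]
165 [188 191 190 192 191 185 178 175 174 173 175 174 172 171 175 170 176 181
 189 190 190 192 193 192] [218. 218. 217. 215. 217. 217.   6.   6.   7.   8.   7.   7.   6.   7.
   7.   6.   7.   6. 218. 217. 219. 217. 217. 218.]
190 [190 191 191 188 190 183 179 171 171 169 173 172 171 171 169 171 171 178
 185 189 192 192 188 192] [217. 217. 217. 217. 216. 215. 217.   8.   7.   6.   7.   7.   7.   7.
   7.   6.   7.   8. 217. 217. 218. 217. 216. 217.]
215 [188 188 189 189 188 186 177 169 170 170 169 172 171 170 169 171 170 180
 187 188 189 191 192 191] [217. 216. 217. 216. 219. 216. 217.   6.   6.   8.   7.   6.   8.   6.
   7.   6.   7.   7. 217. 217. 217. 217. 218. 216.]
235 [190 186 188 190 188 184 173 166 166 166 166 165 164 153 141 142 156 173
 188 190 188 189 188 186] [217. 216. 217. 217. 217. 216. 217.   7.   7.   6.   6.   8.   6.   8.
   7.   7.   6.   7. 216. 216. 216. 216. 217. 216.]
317.5 [ 0.5402 -0.1659  0.07  ] [ -2.7811 156.4339  62.6809]
322 [ 0.544  -0.1664  0.07  ] [  0.994  156.4281  62.6869]
326.5 [ 0.5477 -0.1669  0.07  ] [  4.7689 156.4224  62.693 ]
3178 ((1.6450881958007812, 63.1651611328125), (150.22476196289062, 15.048199653625488), 0.5210948586463928)
1726 ((2.8724365234375, -55.58211135864258), (149.9098358154297, 15.886359214782715), 0.6053211688995361)
plate top 800 [ 0.7079  6.7351 45.8467] [-1.8227  4.9523 30.0941] [ 3.0244  8.8239 60.5079]
385 [232 232 233 233 233 231 229 209 162 132 166 211 230 232 233 233 233 233
 233 232 233 232]
386 [233 232 234 232 233 232 229 208 159 136 167 210 226 230 230 229 230 230
 229 228 227 225]
387 [231 230 231 230 229 229 226 205 167 149 173 204 218 222 220 218 217 215
 215 213 210 208]
```

View pics/t2.png

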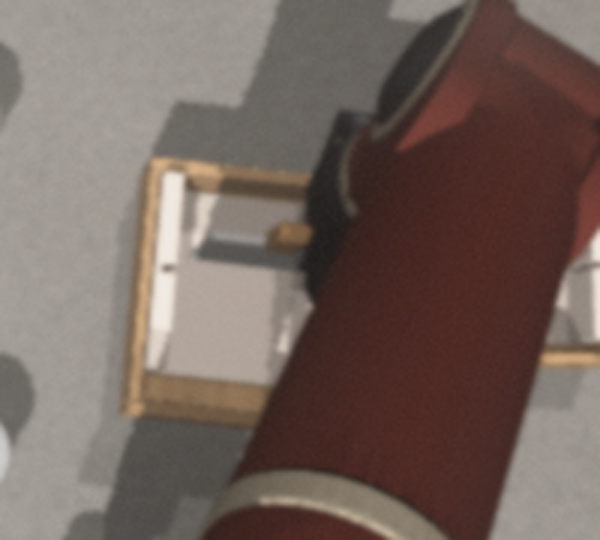

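The top crop shows the panel hanging over the case, with the far-left slot at (167,267). The guide is about 0.56° off the tool and the arm is still settling. I'll lower a little, trim the yaw and measure again.

Emit:
drive_tool(dr=[[0, -0.5, 0], [0, -0.5, 0], [0, -0.5, 0], [0, -0.5, 0], [0, -0.5, 0], [0, -0.5, 0]], travel=[[0, 1, 0], [0, 2.5, 0], [0, 4, 0], [0, 4.5, 0], [0, 4.5, 0], [0, 4.5, 0]], fingers=[0, 0, 0, 0, 0, 0])

```text
time: 5.35
eef_pos: [0.5379, -0.2225, 0.1834]
tcp_rot: [[0.993, 0.002, 0.114], [-0.114, 0.002, 0.993], [0.002, -1.0, 0.002]]
force: [-0.1, -0.8, -2.7]
width: 0.0132
```

```bash
cat > meas.py <<'E'
from h import *
np.set_printoptions(precision=2,suppress=True)
def meas():
    c=grab('wrist'); W=world(c); Z=W[...,2]; s=sense(); T=np.array(s['tcp_rot']); p=np.array(s['eef_pos']); L=(W-p)@T*1000
    k=(abs(Z-.07)<.004)&(abs(L[...,0])<110); cs=[]
    for sg in(1,-1):
        m=k&(sg*L[...,2]>40)&(sg*L[...,2]<80); Q=L[m][:,[0,2]]; r=cv2.minAreaRect(Q.astype(np.float32)); print('rail',m.sum(),r)
        # slot: low depth within far rail, by row of pixels
        d=(Z<.03)&(sg*L[...,2]>0)
    R=cv2.Rodrigues(np.array(c['rvec'],float).ravel())[0]; t=np.array(c['tvec'],float).ravel(); C=-R.T@t
    def pix(u,v,z):
        d=R.T@np.array([(u-c['cx'])/c['fx'],(v-c['cy'])/c['fy'],1]); return (C+d*(z-C[2])/d[2]-p)@T*1000
    g=c['frame'].mean(-1)
    for v in range(100,200):
        if np.nanmedian(abs(Z[v,250:400]-.07))<.003:
            row=g[v,295:350]; b=np.median(row); w=np.clip(b-row,0,None); w[w<12]=0
            if w.sum()>100:
                u=(w*np.arange(295,350)).sum()/w.sum(); q=pix(u,v,.07); print('slot row',v,u.round(2),(w>30).sum(),q)
    pl=(abs(L[...,1]-7)<6)&(abs(L[...,0])<12)&(L[...,2]>30); Q=L[pl]; print('plate',len(Q),Q.mean(0),'slope dx/dz',np.polyfit(Q[:,2],Q[:,0],1),'z max',np.percentile(Q[:,2],99.5))
    return c
if __name__=='__main__': c=meas()
E
python3 - <<'E'
from h import *
st(); save([0,-.5,0],[0,4.5,0])
import meas; c=meas.meas(); cv2.imwrite('pics/w3.png',c['frame'])
E
```

```text
time 5.35
joint_positions [  6.6104  33.3593  22.0445  97.3148 -15.3369  52.2193  28.2524]
eef_pos [ 0.5379 -0.2225  0.1834]
tcp_rot [[0.9934405735134113, 0.0024513803514594414, 0.11432330310009645], [-0.1143279516674266, 0.0018479183484697338, 0.9934413443506908], [0.0022240424624123635, -0.9999952879549733, 0.0021160583582499537]]
force [-0.0708 -0.8075 -2.7493]
wrist_torque [-0.0337  0.0134  0.0261]
width 0.013166418929586164
err mm [ 1.0983  1.3105 -0.9871] deg [ 0.1499 -0.0849 -0.0924]
rail 4216 ((-0.22666168212890625, 57.03266143798828), (15.029413223266602, 150.41371154785156), 89.5494613647461)
rail 1446 ((-1.167572021484375, -61.90965270996094), (16.520668029785156, 150.367919921875), 89.53280639648438)
slot row 154 310.36 0 [ -7.65 113.81  60.68]
slot row 155 318.71 10 [ -1.63 113.82  59.98]
slot row 156 318.66 12 [ -1.66 113.82  59.28]
slot row 157 318.64 12 [ -1.68 113.82  58.57]
slot row 158 312.43 2 [ -6.18 113.8   57.87]
slot row 159 306.3 1 [-10.61 113.79  57.16]
slot row 160 306.11 1 [-10.76 113.79  56.46]
slot row 161 306.1 1 [-10.78 113.79  55.75]
slot row 162 305.41 1 [-11.28 113.78  55.04]
slot row 163 305.08 1 [-11.53 113.78  54.33]
slot row 164 305.59 1 [-11.17 113.78  53.62]
slot row 165 304.55 1 [-11.93 113.78  52.91]
slot row 166 305.35 1 [-11.36 113.78  52.2 ]
slot row 167 304.79 0 [-11.77 113.78  51.49]
slot row 168 303.52 0 [-12.71 113.77  50.78]
slot row 169 302.6 0 [-13.39 113.77  50.06]
plate 809 [ 0.53  6.65 46.22] slope dx/dz [-0.01  0.95] z max 60.96602104598804
```

View pics/w3.png

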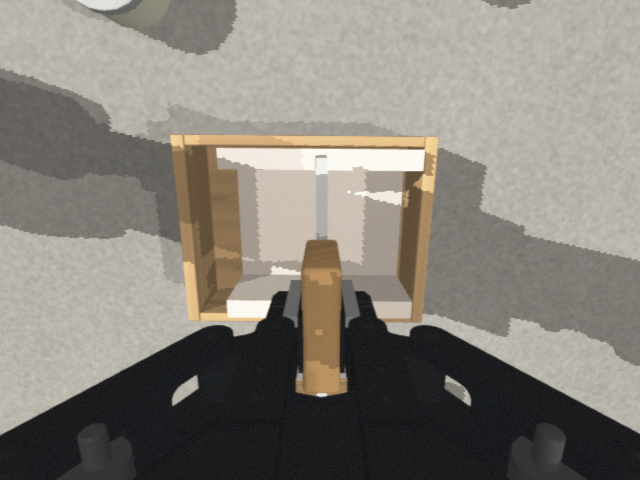

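The rails show the tool overcorrected by about 0.45°. The slot centroid here is skewed by the shadow edge at (314,157), so I'll use depth instead.

```bash
cat > slot.py <<'E'
from h import *
np.set_printoptions(precision=2,suppress=True,linewidth=200)
def slot(c):
    Z=world(c)[...,2]; s=sense(); T=np.array(s['tcp_rot']); p=np.array(s['eef_pos'])
    R=cv2.Rodrigues(np.array(c['rvec'],float).ravel())[0]; t=np.array(c['tvec'],float).ravel(); C=-R.T@t
    def pix(u,v,z):
        d=R.T@np.array([(u-c['cx'])/c['fx'],(v-c['cy'])/c['fy'],1]); return (C+d*(z-C[2])/d[2]-p)@T*1000
    for v in range(130,185):
        if np.nanmedian(abs(Z[v,250:400]-.07))<.003:
            q=np.where(Z[v,295:350]<.05)[0]
            h=np.where(Z[v,295:350]>.09)[0]
            if len(q)>4: print(v,'slot',q[0]+295,q[-1]+295,len(q),pix(q.min()+294.5,v,.07)[[0,2]],pix(q.max()+295.5,v,.07)[[0,2]])
            if len(h)>4: a=p[2]-.007; print(v,'plate',h[0]+295,h[-1]+295,pix(h[0]+294.5,v,a)[[0,2]],pix(h[-1]+295.5,v,a)[[0,2]])
    return pix
E
python3 - <<'E'
from slot import *
c=dict(np.load('pics/wrist.npz')); slot(c); print(c['frame'][152:160,308:336].mean(-1).astype(int))
E
```

```text
155 plate 319 326 [-0.89 62.17] [ 2.48 62.17]
156 plate 318 327 [-1.31 61.76] [ 2.9  61.77]
157 plate 317 326 [-1.73 61.35] [ 2.48 61.36]
158 plate 316 327 [-2.16 60.94] [ 2.91 60.95]
159 plate 316 327 [-2.16 60.53] [ 2.91 60.54]
160 plate 316 327 [-2.16 60.12] [ 2.91 60.12]
161 plate 316 327 [-2.16 59.71] [ 2.91 59.71]
162 plate 316 327 [-2.16 59.3 ] [ 2.92 59.3 ]
163 plate 316 327 [-2.16 58.89] [ 2.92 58.89]
164 plate 316 327 [-2.16 58.47] [ 2.92 58.47]
165 plate 316 327 [-2.17 58.06] [ 2.92 58.06]
166 plate 316 327 [-2.17 57.64] [ 2.92 57.64]
167 plate 316 327 [-2.17 57.23] [ 2.93 57.23]
168 plate 316 327 [-2.17 56.81] [ 2.93 56.81]
169 plate 316 327 [-2.17 56.39] [ 2.93 56.4 ]
[[249 249 248 249 249 248 249 249 249 248 248 248 249 249 249 248 249 249 249 248 249 249 248 248 249 248 249 248]
 [248 248 248 249 249 248 249 249 249 249 248 248 248 248 248 248 248 248 248 249 249 249 249 248 249 249 249 249]
 [248 248 249 249 249 249 248 247 246 246 242 236 234 234 235 235 234 237 243 248 249 249 249 249 249 249 249 249]
 [248 249 249 249 249 248 243 220 194 197 186 167 166 168 166 168 168 175 224 247 248 249 249 249 248 249 249 249]
 [249 248 249 249 249 248 242 200 154 155 159 154 155 155 152 157 154 161 194 238 247 248 249 249 248 249 248 249]
 [249 248 248 249 248 248 237 188 157 170 170 170 172 169 168 170 170 170 182 229 247 249 248 248 249 249 249 249]
 [249 248 248 249 248 248 236 206 217 233 236 237 236 237 236 235 236 237 237 243 248 249 248 248 249 249 249 249]
 [249 248 248 249 249 248 237 209 222 239 240 239 240 240 241 241 240 240 241 243 247 249 249 248 249 249 249 248]]
```

Emit:
drive_tool(dr=[[0, 0.5, 0], [0, 0.5, 0], [0, 0.5, 0], [0, 0.5, 0], [0, 0.5, 0], [0, 0.5, 0], [0, 0.5, 0], [0, 0.5, 0]], travel=[[-0.13, 0, -0.3], [-0.13, 0.5, -0.3], [-0.13, 1, -0.3], [-0.13, 1.2, -0.3], [-0.13, 1.2, -0.3], [-0.13, 1.2, -0.3], [-0.13, 1.2, -0.3], [-0.13, 1.2, -0.3]], fingers=[0, 0, 0, 0, 0, 0, 0, 0])

```text
time: 6.2
eef_pos: [0.5358, -0.2261, 0.1712]
tcp_rot: [[0.992, 0.002, 0.124], [-0.124, 0.002, 0.992], [0.002, -1.0, 0.002]]
force: [0.8, 0.7, -1.8]
width: 0.0132
```

```bash
python3 - <<'E'
from h import *
st(); save([0,.5,0],[-.13,1.2,-.3])
import meas; 
import slot,io,contextlib
b=io.StringIO()
with contextlib.redirect_stdout(b): c=meas.meas()
print('\n'.join(l for l in b.getvalue().split('\n') if not l.startswith('slot')))
with contextlib.redirect_stdout(io.StringIO()) as o: pix=slot.slot(c)
print('\n'.join(o.getvalue().split('\n')[:8]))
g=c['frame'].mean(-1); print(g[154:168,308:336].astype(int)); print(pix(315,158,.07),pix(316,158,.07))
E
```

```text
time 6.2
joint_positions [  7.1338  34.158   21.8592  98.1551 -15.8539  50.674   28.5421]
eef_pos [ 0.5358 -0.2261  0.1712]
tcp_rot [[0.992232486114081, 0.0019815786390945723, 0.12438153739991852], [-0.12438481919094554, 0.001628824804645131, 0.9922327164957783], [0.0017635914226616831, -0.9999967101325149, 0.0018626511860937124]]
force [ 0.787   0.7263 -1.797 ]
wrist_torque [-0.0166  0.0067 -0.0141]
width 0.013242541540426365
err mm [ 0.6889  0.5431 -1.1682] deg [ 0.135  -0.0045 -0.0659]
rail 4766 ((1.0218124389648438, 60.4005126953125), (150.09854125976562, 14.810369491577148), 0.0038421794306486845)
rail 1659 ((1.2888259887695312, -58.151214599609375), (16.295875549316406, 150.62399291992188), 89.88511657714844)
plate 808 [ 0.74  6.31 45.92] slope dx/dz [-0.01  1.23] z max 60.60590889936855

150 slot 317 327 11 [-2.76 63.16] [ 4.78 63.16]
151 slot 317 327 11 [-2.76 62.5 ] [ 4.78 62.5 ]
152 slot 317 327 11 [-2.76 61.84] [ 4.79 61.84]
153 slot 317 327 11 [-2.76 61.17] [ 4.79 61.17]
154 slot 317 327 11 [-2.77 60.51] [ 4.79 60.51]
155 plate 319 326 [-0.67 61.81] [ 2.7  61.81]
156 plat
[... 1038 characters left out ...]
4 240 241 241 239 241 240 240 241 240 241 242 246 247 249 248 249 248 234 202]
 [235 235 236 237 235 236 243 246 243 240 240 241 240 240 242 240 240 240 241 240 245 248 249 248 249 248 237 209]
 [235 235 235 235 235 235 236 241 243 241 240 240 241 241 240 239 239 240 240 241 244 247 247 247 247 247 246 231]
 [227 227 225 227 226 223 220 229 236 240 241 241 241 240 239 240 240 240 239 235 231 232 231 233 233 232 232 228]
 [197 200 198 199 196 198 196 200 224 239 240 241 241 241 240 240 239 240 239 229 209 202 200 201 200 201 200 202]
 [192 195 194 194 195 190 194 196 220 238 241 241 240 241 240 240 241 240 239 229 207 195 195 196 195 196 195 191]]
[ -3.81 101.33  57.83] [ -3.12 101.33  57.83]
```

Yaw now matches within 0.1°. The slot and panel centres agree within about 0.5 mm. I'll lower gently to just inside the slot mouths.

Emit:
drive_tool(dr=[[0, 0, 0], [0, 0, 0], [0, 0, 0], [0, 0, 0], [0, 0, 0], [0, 0, 0], [0, 0, 0], [0, 0, 0]], travel=[[0.02, 0.2, 0.05], [0.02, 0.4, 0.05], [0.02, 0.6, 0.05], [0.02, 0.8, 0.05], [0.02, 1.0, 0.05], [0.02, 1.1, 0.05], [0.02, 1.2, 0.05], [0.02, 1.2, 0.05]], fingers=[0, 0, 0, 0, 0, 0, 0, 0])

```text
time: 7.05
eef_pos: [0.5359, -0.2255, 0.1589]
tcp_rot: [[0.992, 0.001, 0.124], [-0.124, 0.002, 0.992], [0.001, -1.0, 0.002]]
force: [0.0, -0.1, -2.8]
width: 0.0128
```

```bash
cat > chk.py <<'E'
from h import *
import meas,slot,io,contextlib
def chk(dr,tr):
    st(); save(dr,tr)
    b=io.StringIO()
    with contextlib.redirect_stdout(b): c=meas.meas()
    print('\n'.join(l for l in b.getvalue().split('\n') if not l.startswith('slot')))
    with contextlib.redirect_stdout(io.StringIO()) as o: slot.slot(c)
    print('\n'.join(o.getvalue().split('\n')[:7])); return c
E
python3 -c "
from chk import *
chk([0,0,0],[.02,1.2,.05])"
```

```text
time 7.05
joint_positions [  7.3322  35.0027  21.4868  98.8879 -16.301   49.1612  28.8729]
eef_pos [ 0.5359 -0.2255  0.1589]
tcp_rot [[0.9922202762132539, 0.0014163117690875486, 0.12448661587603162], [-0.12448915075754159, 0.0018698130964411772, 0.9922192072030508], [0.0011725250359796262, -0.9999972489261943, 0.0020315819163596975]]
force [ 0.0133 -0.1014 -2.7861]
wrist_torque [-0.0235 -0.0148  0.0089]
width 0.012757761835547112
err mm [ 0.5051  0.6487 -1.4591] deg [ 0.1446  0.0015 -0.032 ]
rail 5134 ((1.0889816284179688, 59.69952392578125), (150.19163513183594, 14.731815338134766), 0.0048090144991874695)
rail 1625 ((1.4005355834960938, -58.96458435058594), (150.31689453125, 16.289932250976562), 0.0923503115773201)
plate 813 [ 0.6723  6.4015 45.928 ] slope dx/dz [-0.0102  1.1412] z max 60.63208318187079

151 slot 317 327 11 [-2.6635 62.6532] [ 4.4987 62.6527]
152 slot 317 327 11 [-2.6657 62.0226] [ 4.5018 62.0221]
153 slot 317 327 11 [-2.6679 61.3911] [ 4.5048 61.3906]
154 slot 317 327 11 [-2.6701 60.7587] [ 4.5079 60.7581]
155 plate 318 326 [-1.1512 61.8328] [ 2.6424 61.8325]
156 plate 318 327 [-1.1523 61.4234] [ 3.0659 61.423 ]
157 plate 317 327 [-1.5756 61.0134] [ 3.0679 61.013 ]
```

Emit:
drive_tool(dr=[[0, 0, 0], [0, 0, 0], [0, 0, 0], [0, 0, 0], [0, 0, 0], [0, 0, 0], [0, 0, 0], [0, 0, 0], [0, 0, 0]], travel=[[0.03, 0.2, 0], [0.03, 0.4, 0], [0.03, 0.6, 0], [0.03, 0.8, 0], [0.03, 1.0, 0], [0.03, 1.3, 0], [0.03, 1.6, 0], [0.03, 2.0, 0], [0.03, 2.0, 0]], fingers=[0, 0, 0, 0, 0, 0, 0, 0, 0])

```text
time: 8.0
eef_pos: [0.5359, -0.2252, 0.1383]
tcp_rot: [[0.992, 0.0, 0.124], [-0.124, 0.002, 0.992], [0.0, -1.0, 0.002]]
force: [-0.1, 0.5, -3.1]
width: 0.013
```

```bash
python3 -c "
from chk import *
chk([0,0,0],[.03,2.0,0])"
```

```text
time 8.0
joint_positions [  7.776   36.4843  20.8035  99.9914 -17.0614  46.6793  29.5126]
eef_pos [ 0.5359 -0.2252  0.1383]
tcp_rot [[0.9922261466690855, 0.00036633466905753426, 0.12444733691457062], [-0.12444785867774776, 0.0023916288348619806, 0.9922232664990472], [6.585394257733042e-05, -0.9999970729509297, 0.0024186262282013993]]
force [-0.1417  0.4773 -3.119 ]
wrist_torque [-0.0389  0.065   0.0053]
width 0.013027794731269967
err mm [ 0.1859  0.9422 -2.0461] deg [ 0.1668 -0.0008  0.0314]
rail 6234 ((1.1192474365234375, 59.66360092163086), (14.601552963256836, 150.4104766845703), 89.9986343383789)
rail 645 ((1.192962646484375, -55.396846771240234), (149.63766479492188, 8.933277130126953), 0.04968836531043053)
plate 815 [ 0.4971  6.6254 46.0105] slope dx/dz [-0.01    0.9566] z max 60.71227376662303

152 slot 317 328 12 [-2.5896 62.3764] [ 4.5336 62.3762]
153 slot 317 328 12 [-2.5916 61.8011] [ 4.5369 61.8009]
154 slot 317 328 12 [-2.5935 61.2249] [ 4.5401 61.2247]
156 plate 318 327 [-1.3213 61.514 ] [ 2.8907 61.5139]
157 plate 317 327 [-1.7439 61.1046] [ 2.8926 61.1045]
158 plate 316 327 [-2.1671 60.6946] [ 2.8946 60.6945]
159 plate 316 327 [-2.1689 60.284 ] [ 2.8966 60.2839]
```

Emit:
drive_tool(dr=[[0, 0, 0], [0, 0, 0], [0, 0, 0], [0, 0, 0], [0, 0, 0], [0, 0, 0], [0, 0, 0], [0, 0, 0], [0, 0, 0], [0, 0, 0], [0, 0, 0]], travel=[[0.03, 0.3, 0], [0.03, 0.6, 0], [0.03, 0.9, 0], [0.03, 1.2, 0], [0.03, 1.5, 0], [0.03, 1.8, 0], [0.03, 2.1, 0], [0.03, 2.4, 0], [0.03, 2.7, 0], [0.03, 3.0, 0], [0.03, 3.0, 0]], fingers=[0, 0, 0, 0, 0, 0, 0, 0, 0, 0, 0])

```text
time: 9.15
eef_pos: [0.5364, -0.2253, 0.1085]
tcp_rot: [[0.992, 0.001, 0.124], [-0.124, 0.002, 0.992], [0.0, -1.0, 0.002]]
force: [0.3, -0.3, -1.8]
width: 0.013
```

```bash
python3 -c "
from chk import *
chk([0,0,0],[.03,3.0,0])"
```

```text
time 9.15
joint_positions [  8.4903  38.7366  19.7119 101.3868 -18.2147  43.0334  30.4839]
eef_pos [ 0.5364 -0.2253  0.1085]
tcp_rot [[0.9922271926713513, 0.0007250898744578969, 0.12443742350355558], [-0.12443873933855816, 0.0022032839269137583, 0.9922248463386552], [0.00044528121415348006, -0.9999973098886874, 0.002276387495344229]]
force [ 0.3438 -0.3105 -1.7863]
wrist_torque [-0.0176  0.0041  0.0351]
width 0.013046077774299763
err mm [ 0.3259  0.9368 -1.8393] deg [ 0.1587 -0.0013  0.0097]
rail 8443 ((0.52178955078125, 59.885868072509766), (150.84890747070312, 14.61316204071045), 0.0014004044933244586)
rail 0 ((0.0, 0.0), (0.0, 0.0), 0.0)
plate 816 [ 0.54    6.5323 46.0678] slope dx/dz [-0.0099  0.9946] z max 60.710691927490494

152 slot 315 328 14 [-3.1337 62.7512] [ 4.0026 62.7514]
153 slot 315 328 14 [-3.1361 62.2572] [ 4.0054 62.2573]
154 slot 315 328 14 [-3.1386 61.7624] [ 4.0082 61.7626]
155 slot 315 328 14 [-3.141  61.2669] [ 4.011  61.2671]
157 plate 317 327 [-1.687  61.1069] [ 2.952 61.107]
158 plate 316 327 [-2.1104 60.6967] [ 2.954  60.6968]
159 plate 316 327 [-2.1121 60.2858] [ 2.956  60.2859]
```

Emit:
drive_tool(dr=[[0, 0, 0], [0, 0, 0], [0, 0, 0], [0, 0, 0], [0, 0, 0], [0, 0, 0], [0, 0, 0]], travel=[[0, 0.1, 0], [0, 0.2, 0], [0, 0.3, 0], [0, 0.4, 0], [0, 0.5, 0], [0, 0.6, 0], [0, 0.6, 0]], fingers=[0, 0, 0, 0, 0, 0, 0])

```text
time: 9.9
eef_pos: [0.5366, -0.2254, 0.1029]
tcp_rot: [[0.992, 0.001, 0.124], [-0.124, 0.002, 0.992], [0.001, -1.0, 0.002]]
force: [0.5, 0.5, -1.5]
width: 0.0129
```

Emit:
drive_tool(dr=[[0, 0, 0], [0, 0, 0], [0, 0, 0]], travel=[[0, 0.05, 0], [0, 0.1, 0], [0, 0.1, 0]], fingers=[0, 0, 0])

```text
time: 10.2
eef_pos: [0.5367, -0.2255, 0.102]
tcp_rot: [[0.992, 0.002, 0.124], [-0.124, 0.002, 0.992], [0.001, -1.0, 0.002]]
force: [-0.2, -0.3, -2.7]
width: 0.0129
```

Emit:
drive_tool(dr=[[0, 0, 0], [0, 0, 0], [0, 0, 0]], travel=[[0, 0.05, 0], [0, 0.1, 0], [0, 0.1, 0]], fingers=[0, 0, 0])

```text
time: 10.5
eef_pos: [0.5366, -0.2255, 0.101]
tcp_rot: [[0.992, 0.002, 0.124], [-0.124, 0.002, 0.992], [0.001, -1.0, 0.002]]
force: [-0.1, -0.5, -1.8]
width: 0.0129
```

Emit:
drive_tool(dr=[[0, 0, 0], [0, 0, 0], [0, 0, 0]], travel=[[0, 0.05, 0], [0, 0.1, 0], [0, 0.1, 0]], fingers=[0, 0, 0])

```text
time: 10.8
eef_pos: [0.5368, -0.2256, 0.1008]
tcp_rot: [[0.992, 0.002, 0.125], [-0.125, 0.002, 0.992], [0.002, -1.0, 0.002]]
force: [-2.1, 1.1, 5.2]
width: 0.013
```

Emit:
drive_tool(dr=[[0, 0, 0], [0, 0, 0], [0, 0, 0]], travel=[[0, 0.03, 0], [0, 0.06, 0], [0, 0.06, 0]], fingers=[0, 0, 0])

```text
time: 11.1
eef_pos: [0.5368, -0.2256, 0.1008]
tcp_rot: [[0.992, 0.003, 0.124], [-0.124, 0.002, 0.992], [0.002, -1.0, 0.002]]
force: [-1.2, 1.2, 7.7]
width: 0.0131
```

```bash
python3 -c "
from chk import *
save([0,0,0],[0,.96,0]);chk([0,0,0],[0,0,0])"
```

```text
err mm [0.81 0.64 0.01] deg [ 0.16  0.   -0.1 ]
time 11.1
joint_positions [  8.7275  39.3341  19.3809 101.7205 -18.568   41.9998  30.7955]
eef_pos [ 0.5368 -0.2256  0.1008]
tcp_rot [[0.9922201505228473, 0.002570011050611908, 0.12446914452834401], [-0.12447421679730909, 0.0019176504712379672, 0.9922209894823666], [0.0023113305939591678, -0.9999948588167191, 0.002222631551907296]]
force [-1.2393  1.2252  7.6842]
wrist_torque [0.3586 0.6599 0.0212]
width 0.013079569210015837
err mm [0.8054 0.6416 0.0111] deg [ 0.1556  0.0006 -0.0973]
rail 9310 ((-0.00774383544921875, 59.98031997680664), (14.94195556640625, 150.68101501464844), 89.99817657470703)
rail 116 ((0.5200958251953125, -64.03617858886719), (6.049878120422363, 150.04605102539062), 89.86646270751953)
plate 850 [ 0.6026  6.1879 45.7709] slope dx/dz [-0.0038  0.7765] z max 60.61148309092007

152 slot 314 328 15 [-3.3007 62.7325] [ 4.0173 62.7322]
153 slot 314 327 14 [-3.3034 62.2596] [ 3.5317 62.2593]
154 slot 314 327 14 [-3.3061 61.7861] [ 3.534  61.7858]
155 slot 314 327 14 [-3.3088 61.3119] [ 3.5364 61.3115]
158 plate 316 327 [-1.9542 60.5769] [ 3.1195 60.5765]
159 plate 316 327 [-1.9559 60.1653] [ 3.1215 60.1649]
160 plate 316 327 [-1.9576 59.7531] [ 3.1235 59.7527]
```

The panel stops rigidly with its lower edge at about 9–10 mm, which is the bottom plate. Now I'll release and retreat straight up.

Emit:
drive_tool(dr=[[0, 0, 0], [0, 0, 0], [0, 0, 0], [0, 0, 0], [0, 0, 0], [0, 0, 0], [0, 0, 0], [0, 0, 0], [0, 0, 0], [0, 0, 0], [0, 0, 0], [0, 0, 0]], travel=[[0, 0, 0], [0, 0, 0], [0, 0, 0], [0, 0, 0], [0, 0, 0], [0, -0.5, 0], [0, -1.5, 0], [0, -3, 0], [0, -5, 0], [0, -8, 0], [0, -12, 0], [0, -12, 0]], fingers=[20, 30, 40, 50, 50, 50, 50, 50, 50, 50, 50, 50])

```text
time: 12.35
eef_pos: [0.5396, -0.2281, 0.2262]
tcp_rot: [[0.992, 0.014, 0.125], [-0.125, -0.004, 0.992], [0.014, -1.0, -0.002]]
force: [0.9, -0.8, -0.4]
width: 0.0425
```

Emit:
drive_tool(dr=[[0, 0, 0], [0, 0, 0], [0, 0, 0], [0, 0, 0], [0, 0, 0], [0, 0, 0]], travel=[[0, -3, 4], [0, -3, 8], [0, -3, 12.5], [0, -3, 17], [0, -3, 20], [0, -3, 20]], fingers=[50, 50, 50, 50, 50, 50])

```text
time: 12.95
eef_pos: [0.5619, -0.0199, 0.2497]
tcp_rot: [[0.993, 0.002, 0.114], [-0.114, 0.006, 0.993], [0.001, -1.0, 0.006]]
force: [0.4, -0.2, -0.5]
width: 0.0428
```

```bash
python3 - <<'E'
from h import *
st()
c=grab('top'); W=world(c); f=c['frame']
cv2.imwrite('pics/end.png',cv2.resize(f[150:330,80:460],None,fx=2,fy=2,interpolation=cv2.INTER_CUBIC))
hsv=cv2.cvtColor(f,cv2.COLOR_BGR2HSV); Z=W[...,2]
for n,b in dict(case=(.48,.6,-.31,-.13),rack=(.38,.47,.15,.32)).items():
    m=(W[...,0]>b[0])&(W[...,0]<b[1])&(W[...,1]>b[2])&(W[...,1]<b[3])
    for lo,hi in((.085,.105),(.11,.16)):
        k=m&(Z>lo)&(Z<hi); Q=W[k]; print(n,lo,k.sum(),Q.mean(0) if k.any() else '',np.median(Q[:,2]) if k.any() else '',cv2.minAreaRect(Q[:,:2].astype(np.float32)) if k.any() else '')
print(W[190,313],W[300,318],W[307,102])
E
```

```text
time 12.95
joint_positions [-14.9874  27.5478  23.08    95.5406 -12.5927  59.3821   5.6525]
eef_pos [ 0.5619 -0.0199  0.2497]
tcp_rot [[0.993496441155828, 0.001614316742406054, 0.11385172546851893], [-0.11385971941877861, 0.00630105982813386, 0.9934768547575323], [0.000886399786114578, -0.9999788450894836, 0.006443886166104354]]
force [ 0.4166 -0.2447 -0.4897]
wrist_torque [ 0.0298 -0.0441 -0.0116]
width 0.04281345366872822
case 0.085 102 [ 0.5376 -0.2201  0.0954] 0.09521432505847152 ((0.5366115570068359, -0.2244441658258438), (0.11966674029827118, 0.011729199439287186), 80.98284149169922)
case 0.11 201 [ 0.5371 -0.2225  0.1315] 0.13422437062694223 ((0.5381339192390442, -0.22461245954036713), (0.051076363772153854, 0.014138469472527504), 83.12684631347656)
rack 0.085 93 [0.4302 0.2386 0.096 ] 0.09562940314731351 ((0.42638012766838074, 0.24286186695098877), (0.08047088980674744, 0.016024522483348846), 85.55805969238281)
rack 0.11 239 [0.4173 0.2425 0.1251] 0.12700571773981917 ((0.4181646406650543, 0.2427193522453308), (0.04978445544838905, 0.022459279745817184), 85.98695373535156)
[0.5114 0.0017 0.6307] [ 0.3997 -0.001   0.6938] [0.3982 0.4762 0.0624]
```

View pics/end.png

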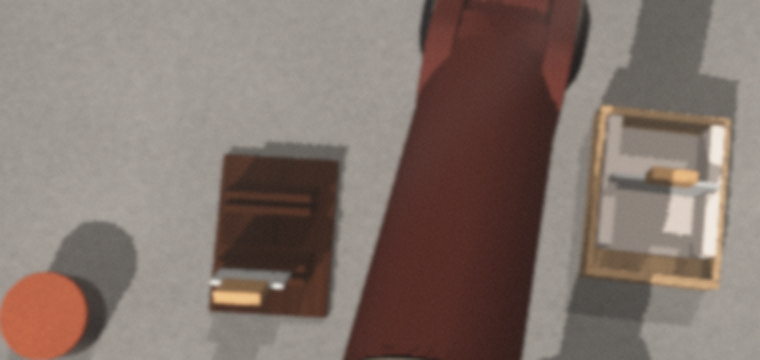

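The panel stands across the case with its plate top at 95.2 mm and grip top at 134.2 mm, where 95 and 135 mm mean fully home. The short panel and the pot haven't moved. The tins are under the arm in this view, but nothing came near them. Handing in.

```bash
python3 -c "
from cell import *
print(finish_job())"
```

```text
the job is handed in; nothing more can be done
None
```

I drew the wide divider out of the rack and lowered it in the gripper into the larger case's slots, wooden grip up. I let go only once it stood on the bottom plate, and handed the job in at about 13 s of the 58 s allowed.

**Panel seated:** before I let go, the arm stopped against the bottom with about 8 N upward force at the wrist. After release, the top camera put the plate top at 95.2 mm and the grip top at 134.2 mm; fully home would be 95 and 135 mm. The panel is within about 2 mm of the guide's measured slot centre. Its yaw there read 7° from the grip and 9° from the coarser plate edge, against 7° for the guide.

**Force:** the wrist forces read after each move stayed below 8 N. I had no readings during the moves.

**Bystanders:** the short panel and the clay pot measured where they started, within about 3 mm. In the last picture the arm hid both tins, so I could not recheck them. The planned path passed well above them.

**Measurement problem:** one image-based slot reading was off because of a shadow edge. I replaced it with depth readings before lowering the panel in.

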